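# Prove two rounded worktop corners with radius templates

### The arm

A 6-joint arm with a two-finger parallel gripper is mounted at the origin on a cart in front of the work surface, level with it; the furniture and walls round the work are solid. World frame = base frame: x ahead of the robot, y to its left, z up, the work surface at z = 0. Lengths are in m, angles in rad, forces in N, time in s.
With the tool pointing down it reaches from about 0.375 to 0.975 m from the base axis. Payload 3.8 kg.
Tool frame: the origin (TCP) lies at the very end of the fingers, on their centre line; the grasp point (between the pads) lies 19 mm behind it (bot.pinch_z is the distance from the TCP to the grasp point, in m); x points along the fingers, y is the direction in which the jaws open and shut, and the axes are right-handed (so a half turn about x gives the same grasp; the last joint's range is limited). The gripper opens to 85 mm and grips with 20 to 120 N. Pads are 22 mm wide; open, the fingers measure 114 mm over their backs; the gripper's body (76 mm by 85 mm) begins 54 mm behind the grasp point. The pads swing forward as they close: fully open they stand 13 mm farther back than shut.
Start: joints at [1.088, 0.264, 1.604, -0, 1.274, -0.037], TCP at [0.291, 0.609, 0.205] pointing down, gripper open.
Joint ranges: [-2.63, 2.63], [-0.94, 2.18], [0.31, 2.57], [-1.31, 4.45], [0, 2.66], [-2.55, 2.55]. Speed limits (rad/s): [2.57, 2.57, 3.14, 3.14, 3.14, 3.14].

### API

Orientations are given as a rotation vector (axis times angle).
In Python, from workcell import monitor, imaging, finish_job, bot gives the robot as it stands.
- The arm moves only by the tool jog_arm, never from a script. Its argument "rows" is a list of rows, each a list of 7 numbers: the shift along the tool's x, y, z in m, then the turn, a rotation vector about the tool's x, y, z in rad, then the opening in per cent of the stroke, from 0 (shut) to 100 (fully open). A call has 1 to 20 rows; each row is the pose to reach, as a shift and turn from the pose measured when the call began, along the tool's axes at that moment; what a row does not reach only later rows make up. A row lasts 1/10 s, in which the tool goes at most 50 mm and 8.59 degrees, less where a joint would pass 70% of its speed; a pose out of reach is approached as far as the arm can. A call with a gripper value outside its range is refused whole. The fingers move at their own pace and stop on an object; "force" is the grip in N (left out, the last holds). Time passes only in rows, so rows that repeat a pose let the fingers close. It gives the time, the measured TCP pose, the force and the opening at its end, in the units of the state.
- monitor.read_state(): the state, without advancing time (a new reading comes with each control period).
- imaging.read_camera(name): name is "side" or "top"; returns the picture (480x640x3 uint8, blue, green, red); there is no depth.
- imaging.camera_params(name): a dict with "fx", "fy", "cx", "cy" (pixels), "T" (4x4, takes a point from camera to world coordinates). Camera axes: x right, y down, z forward; pixel columns grow to the right and rows downward; lengths in m; the calibration is good to about 2 mm. A picture is of the moment at which its call begins. camera_params takes no time and is no camera call.
- finish_job(): hands the job in, once; it reports no verdict.
The state is a dict: "time": time; "q": joint angles; "joint_vel": joint speeds; "joint_torque": joint torques, N m; "tool_pos": TCP position; "tcp_rot": TCP orientation; "wrist_force": force on the tool from outside, world axes, zero at the start; "torque": the same for the moment, N m; "width": opening from 0.0 (shut) to 1.0 (fully open).
Only numpy, scipy, OpenCV 4.12 (cv2) and the standard library are available. Lean on these libraries where they do the work, as an engineer would, in place of code of your own. Each camera call takes 0.05 s, during which the arm holds its last target. There are 200 camera calls.

### The job

Two white worktop offcuts are fixed to the counter, one with a rounded outer corner and one with a rounded inside corner. Slide the orange radius templates along the counter, without ever lifting them, and leave against each rounded corner the template whose curve matches it, squarely and fully home with no gap and nothing to rock on. The template that matches neither must end clear of both offcuts, and the glasses and jars must not be disturbed.

Things in the scene. Friction and masses are not known exactly. Their poses are not given: they have to be found in the camera images.
- hollow_small_mid (a point): Loose flat orange slippery plastic template (friction about 0.3), 16 mm thick, 0.11 to 0.22 kg; point on its centre line, half-way up (z 8 mm); x to its worked front, y across, z up. Straight back edge 84 mm wide at x = -35 mm, parallel sides at y = +-42 mm up to x = 13 mm. Front: a hollow of radius 24 mm between 45-degree flanks, deepest at x = -13 mm. Centroid at x = -17 mm.
- hollow_small_arc (a point): Centre of the hollow_small's arc, 11 mm ahead (+x) of its _mid point, half-way up, same axes. It fits a convex corner of radius 24 mm.
- hollow_large_mid (a point): Loose flat orange slippery plastic template (friction about 0.3), 16 mm thick, 0.11 to 0.22 kg; point on its centre line, half-way up (z 8 mm); x to its worked front, y across, z up. Straight back edge 84 mm wide at x = -35 mm, parallel sides at y = +-42 mm up to x = 6 mm. Front: a wider hollow of radius 44 mm between 45-degree flanks, deepest at x = -11 mm. Centroid at x = -19 mm.
- hollow_large_arc (a point): Centre of the hollow_large's arc, 33 mm ahead (+x) of its _mid point, half-way up, same axes. It fits neither offcut: on the outer corner it touches at one point and rocks.
- round_nose_mid (a point): Loose flat orange slippery plastic template (friction about 0.3), 16 mm thick, 0.11 to 0.22 kg; point on its centre line, half-way up (z 8 mm); x to its worked front, y across, z up. Straight back edge 84 mm wide at x = -47 mm, parallel sides at y = +-42 mm up to x = 3 mm. Front: a 90-degree wedge with a rounded tip of radius 26 mm, foremost at x = 34 mm. Centroid at x = -12 mm.
- round_nose_arc (a point): Centre of the round_nose's arc, 8 mm ahead (+x) of its _mid point, half-way up, same axes. It fits a concave corner of radius 26 mm.
- offcut_outer: Fixed white-topped plywood offcut, 70 x 70 x 22 mm: a rounded convex corner of radius 24 mm points to its -x (roughly to the robot), flanks at 45 degrees. Origin: centre of that arc, at counter height; x along the bisector into the wood, z up. Home: the matching template's arc centre lies over this origin, x axes alike. Either offcut may be the left one.
- offcut_inner: Fixed white-topped plywood L, legs 95 x 30 mm, 22 mm high: its inside corner has a concave fillet of radius 26 mm, opens to its -x (roughly to the robot), flanks at 45 degrees. Leg tips 67 mm either side. Origin: centre of the fillet's arc, at counter height; x along the bisector into the wood, z up. Home: the matching template's arc centre lies over this origin, x axes alike. 
- gold_rim_glass: Loose bystander: white tumbler with a gold rim, 76 mm across, 142 mm tall, origin at the centre of its underside.
- smoked_glass: Loose bystander: dark smoked glass, 67 mm across, 134 mm tall, origin at the centre of its underside.
- coffee_jar: Loose bystander: coffee jar with dark lid, 68 mm across, 133 mm tall, origin at the centre of its underside.
- spice_jar: Loose bystander: small spice jar with green cap, 46 mm across, 106 mm tall, behind the offcuts, origin at the centre of its underside.
Not all that is in view belongs to the job. Leave any turquoise look-alike of the part that bears hollow_large_mid alone.

How it is judged:
By the outcome, as a careful person would: the job done as asked, in the order asked, and still so for the second after the job is handed in, with the robot touching nothing.
It also fails if it takes over 72 s, if anything falls off the work surface, if the arm or the gripper's body presses on something with over 40 N, if the wrist force passes 120 N, or if a joint passes its speed limit or range.

## Working session

There is one attempt and no reset: what is moved stays moved. The work goes in short steps, Python scripts to look and compute and a tool call to move; the robot and the scene stay as the last step left them, time stands still between calls to the robot, and variables do not carry over. Pictures are saved under pics/ and viewed, about 8 in all and at most 12, crops included, and the job is handed in when it is done.

Besides the shell and the picture viewer there is one more tool, called after "Request:" as name(argument=value, ...) on one line, values as JSON. jog_arm: Moves the arm, as the interface text tells. Its arguments: {"type":"object","properties":{"rows":{"type":"array","items":{"type":"array","items":{"type":"number"}}},"force":{"type":"number"}},"required":["rows"]}

```bash
ls; mkdir -p pics; python3 - <<'E'
from workcell import monitor, imaging, bot
import cv2,numpy as np
for n in("top","side"):
    im=imaging.read_camera(n); cv2.imwrite(f"pics/{n}0.png",im)
    p=imaging.camera_params(n); print(n,{k:np.round(p[k],3).tolist() for k in p})
s=monitor.read_state(); print({k:np.round(s[k],3).tolist() for k in s}); print(bot.pinch_z)
E
```

```text
pics
top {'fx': 531.42, 'fy': 531.42, 'cx': 315.208, 'cy': 243.235, 'T': [[0.033, -0.971, 0.235, 0.294], [-0.999, -0.031, 0.014, -0.02], [-0.007, -0.236, -0.972, 1.348], [0.0, 0.0, 0.0, 1.0]]}
side {'fx': 446.99, 'fy': 446.99, 'cx': 332.884, 'cy': 233.559, 'T': [[-0.987, -0.107, 0.118, 0.509], [-0.159, 0.593, -0.79, 0.666], [0.015, -0.798, -0.602, 0.583], [0.0, 0.0, 0.0, 1.0]]}
{'time': 0.1, 'q': [1.088, 0.265, 1.605, -0.0, 1.274, -0.037], 'joint_vel': [0.001, -0.001, -0.004, -0.001, -0.0, 0.001], 'joint_torque': [-0.0, -51.671, -36.859, -0.0, 0.006, -0.0], 'tool_pos': [0.291, 0.608, 0.203], 'tcp_rot': [0.348, 1.543, -0.351], 'wrist_force': [0.208, 0.451, -0.509], 'torque': [-0.017, -0.034, 0.022], 'width': 0.999}
0.0187
```

View pics/top0.png

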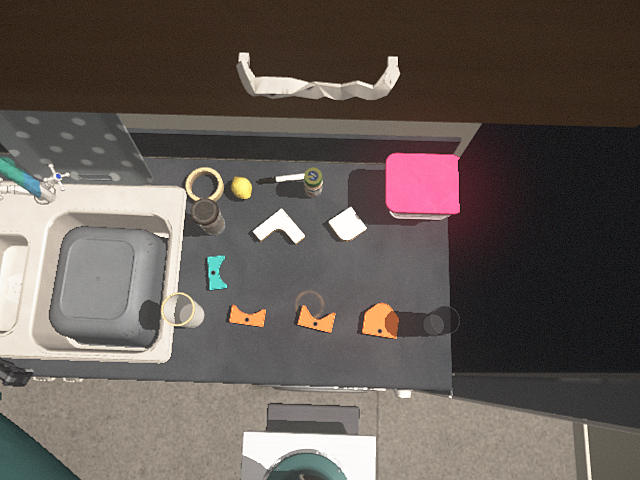

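View pics/side0.png

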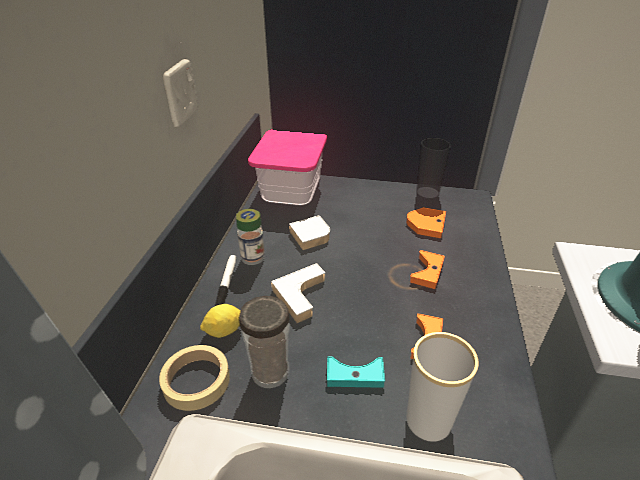

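```bash
cat > h.py <<'E'
from workcell import monitor, imaging
import cv2,numpy as np
def ray(n,uv,z):
    p=imaging.camera_params(n);T=np.array(p["T"]);uv=np.atleast_2d(np.asarray(uv,float))
    d=np.c_[(uv[:,0]-p["cx"])/p["fx"],(uv[:,1]-p["cy"])/p["fy"],np.ones(len(uv))]@T[:3,:3].T
    return (T[:3,3]+d*((z-T[2,3])/d[:,2])[:,None])[:,:2]
def comps(n,im,lo,hi,amin=150):
    m=cv2.inRange(cv2.cvtColor(im,cv2.COLOR_BGR2HSV),lo,hi)
    cs,_=cv2.findContours(m,cv2.RETR_EXTERNAL,cv2.CHAIN_APPROX_NONE)
    return m,[c[:,0] for c in cs if cv2.contourArea(c)>amin]
OR=((5,140,60),(22,255,255)); WH=((0,0,170),(179,50,255))
E
python3 - <<'E'
from h import *
im=cv2.imread("pics/top0.png")
for nm,col,z in(("or",OR,.016),("wh",WH,.022)):
    _,cs=comps("top",im,*col)
    for c in cs:
        if not(200<c[:,0].mean()<420 and 195<c[:,1].mean()<350): continue
        w=ray("top",c,z)
        ap=cv2.approxPolyDP(c.reshape(-1,1,2),2.0,True)[:,0]
        print(nm,c.mean(0).round(),"world mean",w.mean(0).round(3),"poly",ray("top",ap,z).round(3).tolist())
for nm,uv in(("smoked base",(432,327)),("gold",(192,318)),("coffee",(214,226))): print(nm,ray("top",uv,0))
for nm,uv in(("smoked base",(429,193)),("gold",(430,425)),("coffee",(270,375))): print(nm,ray("side",uv,0))
cv2.imwrite("pics/crop0.png",cv2.resize(im[195:345,180:460],(784,420),interpolation=cv2.INTER_CUBIC))
E
```

```text
or [316. 320.] world mean [ 0.42  -0.008] poly [[0.452, 0.03], [0.409, 0.038], [0.392, -0.044], [0.439, -0.053], [0.423, -0.006], [0.455, 0.02]]
or [247. 317.] world mean [0.423 0.164] poly [[0.451, 0.203], [0.409, 0.205], [0.401, 0.123], [0.444, 0.122], [0.43, 0.167]]
or [381. 323.] world mean [ 0.42 -0.17] poly [[0.444, -0.131], [0.392, -0.126], [0.383, -0.208], [0.435, -0.213], [0.464, -0.188], [0.468, -0.163]]
wh [279. 228.] world mean [0.654 0.095] poly [[0.637, 0.029], [0.708, 0.092], [0.643, 0.161], [0.623, 0.14], [0.647, 0.112], [0.653, 0.092], [0.617, 0.054]]
wh [348. 224.] world mean [ 0.67  -0.083] poly [[0.716, -0.09], [0.676, -0.034], [0.629, -0.071], [0.63, -0.087], [0.66, -0.13]]
smoked base [[ 0.41408796 -0.30036942]]
gold [[0.41684045 0.3049309 ]]
coffee [[0.65942053 0.26812446]]
smoked base [[ 0.41489881 -0.30551727]]
gold [[0.42032695 0.31236695]]
coffee [[0.66009138 0.27130508]]
```

View pics/crop0.png

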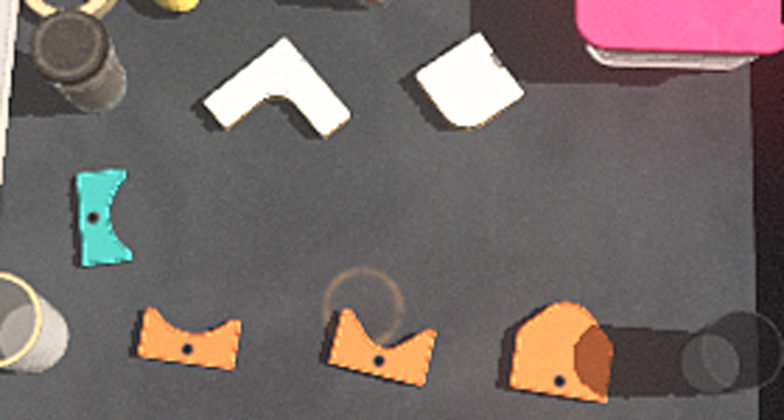

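```bash
cat >> h.py <<'E'
from scipy.spatial.transform import Rotation as Ro
def down(psi): c,s=np.cos(psi),np.sin(psi); return np.c_[[0,0,-1],[-s,c,0],[c,s,0]]
def rows(*tg):
    s=monitor.read_state();R=Ro.from_rotvec(s["tcp_rot"]).as_matrix();p=np.array(s["tool_pos"])
    z=R[:,2];print("now",p.round(4),"yaw",round(float(np.arctan2(z[1],z[0])),3),"tilt",R[:,0].round(3),"t",s["time"],"F",np.round(s["wrist_force"],1),"w",round(float(s["width"]),2),"q",np.round(s["q"],2))
    for x,y,zz,psi in tg:
        print(np.r_[R.T@(np.array([x,y,zz])-p),Ro.from_matrix(R.T@down(psi)).as_rotvec()].round(4).tolist())
E
python3 -c "
from h import *
rows((.382,.001,.2,-.205),(.382,.001,.03,-.205),(.382,.001,.002,-.205))"
```

```text
now [0.2907 0.6084 0.2035] yaw -0.446 tilt [-0.001 -0.002 -1.   ] t 0.1 F [ 0.2  0.5 -0.5] w 1.0 q [ 1.09  0.26  1.61 -0.    1.27 -0.04]
[0.0045, -0.5087, 0.3443, -0.2408, -0.0003, 0.002]
[0.1745, -0.5083, 0.3443, -0.2408, -0.0003, 0.002]
[0.2025, -0.5083, 0.3443, -0.2408, -0.0003, 0.002]
```

Request:
jog_arm(rows=[[0.0,-0.25,0.17,-0.12,0,0,50],[0.0,-0.25,0.17,-0.12,0,0,50],[0.0,-0.25,0.17,-0.12,0,0,50],[0.0,-0.25,0.17,-0.12,0,0,50],[0.0,-0.508,0.344,-0.24,0,0.002,50],[0.0,-0.508,0.344,-0.24,0,0.002,50],[0.0,-0.508,0.344,-0.24,0,0.002,50],[0.0,-0.508,0.344,-0.24,0,0.002,50],[0.0,-0.508,0.344,-0.24,0,0.002,50],[0.0,-0.508,0.344,-0.24,0,0.002,50],[0.0,-0.508,0.344,-0.24,0,0.002,50],[0.0,-0.508,0.344,-0.24,0,0.002,50],[0.0,-0.508,0.344,-0.24,0,0.002,50],[0.0,-0.508,0.344,-0.24,0,0.002,50],[0.0,-0.508,0.344,-0.24,0,0.002,50]])

```text
time: 1.6
tool_pos: [0.3817, 0.0018, 0.2042]
tcp_rot: [0.163, 1.566, -0.162]
wrist_force: [-0.1, -0.6, -0.4]
width: 0.5
```

```bash
python3 -c "
from h import *
rows((.382,.001,.05,-.205),(.382,.001,.002,-.205))"
```

```text
now [0.3817 0.0018 0.2042] yaw -0.207 tilt [-0.001  0.001 -1.   ] t 1.6 F [-0.1 -0.6 -0.4] w 0.5 q [-0.06 -0.32  2.18  0.    1.29 -1.42]
[0.1542, -0.0008, 0.0007, -0.0022, -0.0012, -0.0005]
[0.2022, -0.0008, 0.0007, -0.0022, -0.0012, -0.0005]
```

Request:
jog_arm(rows=[[0.05,0,0,0,0,0,50],[0.1,0,0,0,0,0,50],[0.15,0,0,0,0,0,50],[0.17,0,0,0,0,0,50],[0.19,0,0,0,0,0,50],[0.2,0,0,0,0,0,50],[0.202,0,0,0,0,0,50],[0.202,0,0,0,0,0,50]])

```text
time: 2.4
tool_pos: [0.3819, 0.0027, 0.0025]
tcp_rot: [0.162, 1.566, -0.161]
wrist_force: [0.5, -1.1, 0.2]
width: 0.502
```

```bash
python3 - <<'E'
from h import *
rows((.382,.001,.002,-.205))
a=imaging.read_camera("top");b=imaging.read_camera("side")
cv2.imwrite("pics/p1.png",np.vstack([cv2.resize(a[260:345,220:420],(640,272)),cv2.resize(b[170:320,330:530],(440,330)).copy() if 0 else cv2.resize(b[190:300,330:550],(640,320))]))
E
```

```text
now [0.3819 0.0027 0.0025] yaw -0.206 tilt [-0.001  0.001 -1.   ] t 2.4 F [ 0.5 -1.1  0.2] w 0.5 q [-0.06 -0.06  2.38  0.    0.82 -1.42]
[0.0005, -0.0016, 0.0005, -0.0008, -0.0009, -0.0006]
```

View pics/p1.png

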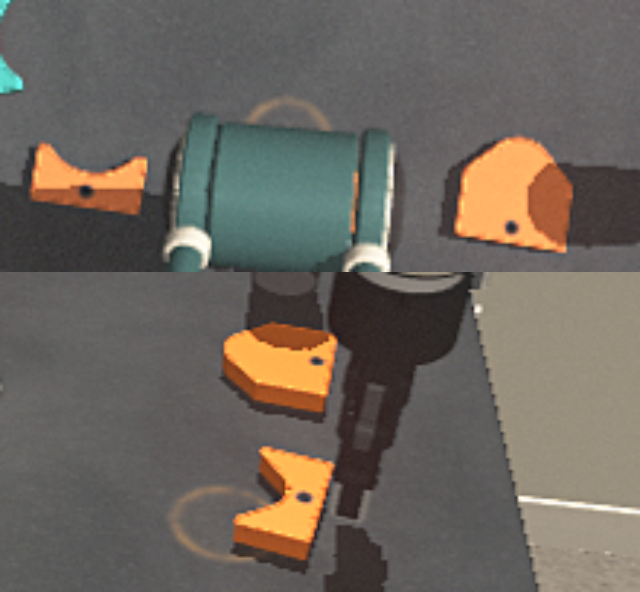

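```bash
python3 -c "
from h import *
rows((.392,.0007,.002,-.205),(.480,-.030,.002,-.185),(.571,-.064,.002,-.165))"
```

```text
now [0.3827 0.0023 0.0033] yaw -0.207 tilt [ 0.001  0.001 -1.   ] t 2.5 F [-0.3  0.4  0.7] w 0.5 q [-0.06 -0.07  2.38  0.    0.82 -1.42]
[0.0013, 0.0004, 0.0094, -0.0016, 0.0011, -0.0009]
[0.0014, -0.0116, 0.1018, -0.0216, 0.0011, -0.0009]
[0.0015, -0.0263, 0.1978, -0.0416, 0.0011, -0.0009]
```

Request:
jog_arm(rows=[[0.001,0,0.006,0,0,0,50],[0.001,0,0.012,0,0,0,50],[0.001,-0.001,0.02,-0.002,0,0,50],[0.001,-0.002,0.03,-0.004,0,0,50],[0.001,-0.003,0.04,-0.007,0,0,50],[0.001,-0.004,0.05,-0.01,0,0,50],[0.001,-0.006,0.06,-0.013,0,0,50],[0.001,-0.007,0.07,-0.016,0,0,50],[0.001,-0.009,0.08,-0.018,0,0,50],[0.001,-0.01,0.09,-0.02,0,0,50],[0.001,-0.012,0.1,-0.022,0,0,50],[0.001,-0.013,0.11,-0.024,0,0,50],[0.001,-0.015,0.12,-0.026,0,0,50],[0.001,-0.016,0.13,-0.028,0,0,50],[0.001,-0.018,0.14,-0.03,0,0,50],[0.001,-0.02,0.15,-0.032,0,0,50],[0.001,-0.021,0.16,-0.035,0,0,50],[0.001,-0.023,0.17,-0.037,0,0,50],[0.001,-0.025,0.18,-0.04,0,0,50],[0.001,-0.026,0.188,-0.042,0,0,50]])

```text
time: 4.5
tool_pos: [0.5624, -0.0622, 0.0025]
tcp_rot: [0.13, 1.566, -0.129]
wrist_force: [0.6, 1.0, -0.4]
width: 0.501
```

```bash
python3 - <<'E'
from h import *
a=imaging.read_camera("top");b=imaging.read_camera("side")
cv2.imwrite("pics/p2.png",np.vstack([cv2.resize(a[200:330,250:450],(600,300)),cv2.resize(b[190:300,270:490],(600,300))]))
rows((.571,-.064,.002,-.165),(.596,-.068,.002,-.165))
_,cs=comps("side",b,*OR)
for c in cs: print(ray("side",cv2.approxPolyDP(c.reshape(-1,1,2),2.,True)[:,0],.016).round(3).tolist())
E
```

```text
now [ 0.5629 -0.0622  0.0027] yaw -0.165 tilt [ 0.002  0.    -1.   ] t 4.6 F [ 0.9  0.  -1. ] w 0.5 q [-0.15  0.27  2.01  0.    0.86 -1.56]
[0.0007, -0.0004, 0.0083, 0.0002, 0.0023, -0.0009]
[0.0008, -0.0003, 0.0336, 0.0002, 0.0023, -0.0009]
[[0.442, 0.12], [0.442, 0.142], [0.43, 0.166], [0.403, 0.153], [0.4, 0.124]]
[[0.438, -0.054], [0.44, -0.032], [0.424, -0.004], [0.454, 0.019], [0.456, 0.041], [0.41, 0.052], [0.391, -0.044]]
[[0.467, -0.179], [0.466, -0.14], [0.444, -0.111], [0.395, -0.106], [0.382, -0.207], [0.432, -0.214]]
```

View pics/p2.png

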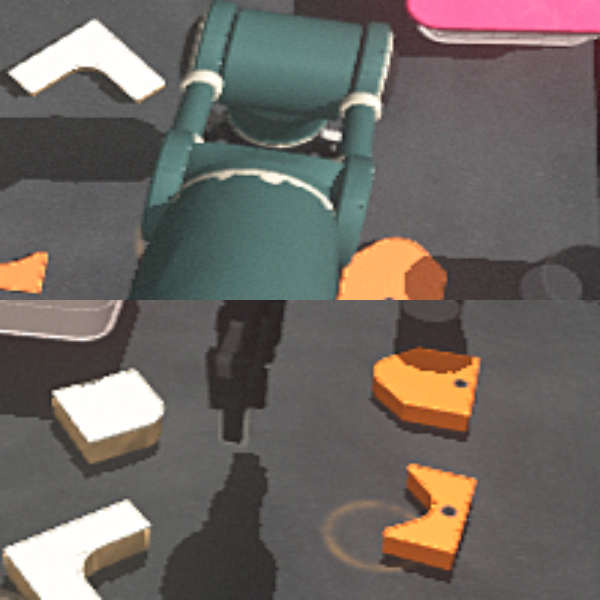

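```bash
python3 - <<'E'
from h import *
for z in (0,.005,.01,.015,.02,.025): print(z,ray("side",[(356,241),(356,245)],z).round(3).tolist())
b=imaging.read_camera("side")
cv2.imwrite("pics/p3.png",cv2.resize(b[180:280,310:410],(600,600),interpolation=cv2.INTER_CUBIC))
E
```

```text
0 [[0.57, -0.081], [0.569, -0.068]]
0.005 [[0.57, -0.075], [0.568, -0.062]]
0.01 [[0.569, -0.069], [0.568, -0.055]]
0.015 [[0.569, -0.062], [0.567, -0.049]]
0.02 [[0.568, -0.056], [0.567, -0.043]]
0.025 [[0.568, -0.049], [0.566, -0.036]]
```

View pics/p3.png

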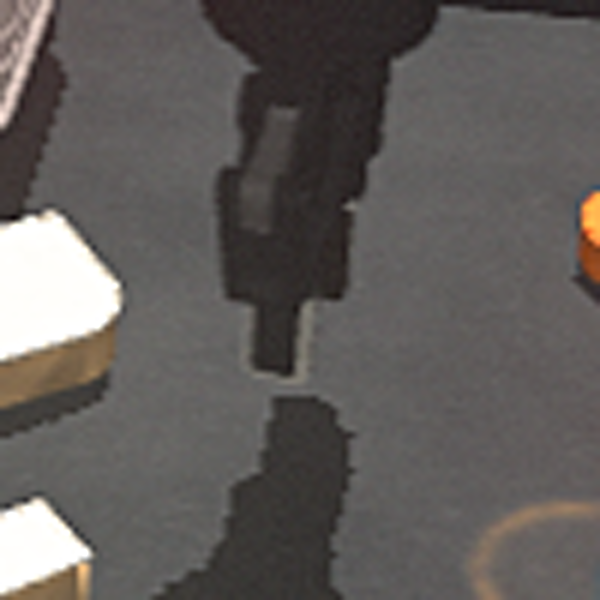

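Request:
jog_arm(rows=[[0.004,0,0,0,0,0,50],[0.008,0,0,0,0,0,50],[0.009,0,0,0,0,0,50],[0.009,0,0,0,0,0,50]])

```text
time: 5.05
tool_pos: [0.5611, -0.0617, -0.0071]
tcp_rot: [0.13, 1.567, -0.129]
wrist_force: [-0.8, 0.6, 0.2]
width: 0.502
```

Request:
jog_arm(rows=[[0.002,0,0,0,0,0,50],[0.004,0,0,0,0,0,50],[0.004,0,0,0,0,0,50]])

```text
time: 5.35
tool_pos: [0.5608, -0.0617, -0.0114]
tcp_rot: [0.13, 1.568, -0.129]
wrist_force: [0.6, -0.3, 1.0]
width: 0.497
```

Request:
jog_arm(rows=[[0.002,0,0,0,0,0,50],[0.003,0,0,0,0,0,50],[0.003,0,0,0,0,0,50]])

```text
time: 5.65
tool_pos: [0.5606, -0.0616, -0.0147]
tcp_rot: [0.13, 1.568, -0.129]
wrist_force: [-0.3, -0.8, 0.6]
width: 0.496
```

Request:
jog_arm(rows=[[0.002,0,0,0,0,0,50],[0.003,0,0,0,0,0,50],[0.003,0,0,0,0,0,50]])

```text
time: 5.95
tool_pos: [0.5604, -0.0616, -0.0179]
tcp_rot: [0.13, 1.568, -0.129]
wrist_force: [-0.8, -0.0, 0.1]
width: 0.504
```

```bash
python3 -c "
from h import *
rows((.56,-.062,.04,-.165),(.381,.001,.04,-.205),(.381,.001,-.015,-.205))"
```

```text
now [ 0.5604 -0.0616 -0.0179] yaw -0.165 tilt [-0.001  0.001 -1.   ] t 5.95 F [-0.8 -0.   0.1] w 0.5 q [-0.15  0.3   2.02  0.    0.83 -1.56]
[-0.0579, -0.0004, -0.0004, 0.0003, -0.0015, -0.0009]
[-0.0576, 0.0324, -0.1873, 0.0403, -0.0015, -0.0008]
[-0.0026, 0.0323, -0.1872, 0.0403, -0.0015, -0.0008]
```

Request:
jog_arm(rows=[[-0.04,0,0,0,0,0,50],[-0.058,0.003,-0.02,0.005,0,0,50],[-0.058,0.011,-0.07,0.015,0,0,50],[-0.058,0.02,-0.12,0.025,0,0,50],[-0.058,0.029,-0.165,0.036,0,0,50],[-0.058,0.032,-0.187,0.04,0,0,50],[-0.058,0.032,-0.187,0.04,0,0,50],[-0.058,0.032,-0.187,0.04,0,0,50],[-0.035,0.032,-0.187,0.04,0,0,50],[-0.015,0.032,-0.187,0.04,0,0,50],[-0.003,0.032,-0.187,0.04,0,0,50],[-0.003,0.032,-0.187,0.04,0,0,50]])

```text
time: 7.15
tool_pos: [0.3813, 0.0003, -0.0158]
tcp_rot: [0.162, 1.569, -0.16]
wrist_force: [-0.1, 0.9, -0.1]
width: 0.497
```

```bash
python3 -c "
from h import *
rows((.391,-.001,-.015,-.205),(.480,-.030,-.015,-.185),(.571,-.066,-.015,-.165))"
```

```text
now [ 3.813e-01  3.000e-04 -1.580e-02] yaw -0.205 tilt [-0.004  0.001 -1.   ] t 7.15 F [-0.1  0.9 -0.1] w 0.5 q [-0.07 -0.03  2.39  0.    0.78 -1.43]
[-0.0009, 0.0007, 0.0098, -0.0001, -0.0041, -0.0004]
[-0.0012, -0.0096, 0.1028, -0.0201, -0.0041, -0.0004]
[-0.0016, -0.0263, 0.1992, -0.0401, -0.0041, -0.0005]
```

Push 100 mm, then check that it moved.

Request:
jog_arm(rows=[[-0.001,0,0.006,0,0,0,50],[-0.001,0,0.012,0,0,0,50],[-0.001,-0.001,0.02,-0.002,-0.002,0,50],[-0.001,-0.002,0.03,-0.004,-0.004,0,50],[-0.001,-0.003,0.04,-0.007,-0.004,0,50],[-0.001,-0.004,0.05,-0.01,-0.004,0,50],[-0.001,-0.005,0.06,-0.013,-0.004,0,50],[-0.001,-0.007,0.07,-0.016,-0.004,0,50],[-0.001,-0.008,0.08,-0.018,-0.004,0,50],[-0.001,-0.01,0.09,-0.02,-0.004,0,50]])

```text
time: 8.15
tool_pos: [0.4686, -0.028, -0.0144]
tcp_rot: [0.146, 1.566, -0.145]
wrist_force: [-3.7, 1.7, 7.8]
width: 0.499
```

```bash
python3 - <<'E'
from h import *
a=imaging.read_camera("top");b=imaging.read_camera("side")
rows((.571,-.066,-.015,-.165))
_,cs=comps("side",b,*OR)
for c in cs: print(ray("side",cv2.approxPolyDP(c.reshape(-1,1,2),2.,True)[:,0],.016).round(3).tolist())
cv2.imwrite("pics/p4.png",cv2.resize(b[180:300,310:470],(640,480),interpolation=cv2.INTER_CUBIC))
E
```

```text
now [ 0.4704 -0.0286 -0.0143] yaw -0.185 tilt [ 0.004 -0.    -1.   ] t 8.25 F [ 0.5 -0.1  0.8] w 0.5 q [-0.11  0.13  2.22  0.    0.79 -1.5 ]
[0.0011, -0.0182, 0.1058, -0.0203, 0.0035, -0.0005]
[[0.442, 0.122], [0.444, 0.14], [0.43, 0.166], [0.417, 0.156], [0.403, 0.153], [0.4, 0.124]]
[[0.52, -0.08], [0.518, -0.053], [0.505, -0.03], [0.533, -0.006], [0.532, 0.018], [0.49, 0.028], [0.483, 0.0], [0.487, -0.027], [0.499, -0.034], [0.489, -0.042], [0.491, -0.075]]
[[0.436, -0.185], [0.443, -0.141], [0.438, -0.134], [0.449, -0.121], [0.447, -0.114], [0.395, -0.106], [0.382, -0.207], [0.416, -0.209]]
```

View pics/p4.png

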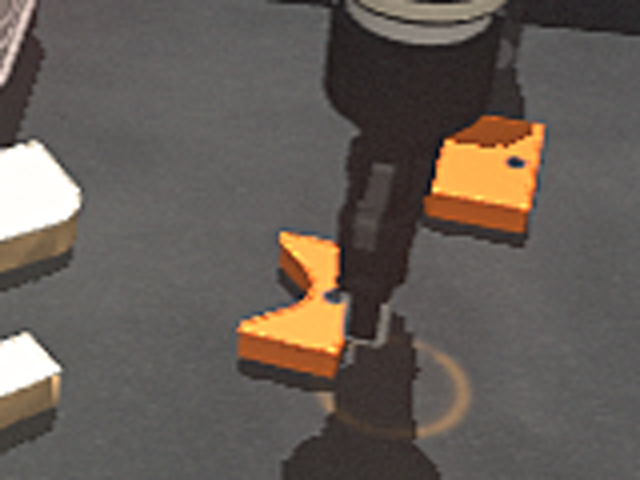

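Request:
jog_arm(rows=[[-0.002,-0.001,0.008,-0.002,0.003,0,50],[-0.002,-0.003,0.018,-0.004,0.003,0,50],[-0.002,-0.004,0.028,-0.006,0.003,0,50],[-0.002,-0.006,0.038,-0.008,0.003,0,50],[-0.002,-0.007,0.048,-0.01,0.003,0,50],[-0.002,-0.009,0.058,-0.012,0.003,0,50],[-0.002,-0.01,0.068,-0.014,0.003,0,50],[-0.002,-0.012,0.078,-0.016,0.003,0,50],[-0.002,-0.014,0.088,-0.018,0.003,0,50],[-0.002,-0.016,0.098,-0.02,0.003,0,50],[-0.002,-0.017,0.107,-0.02,0.003,0,50],[-0.002,-0.017,0.112,-0.02,0.003,0,50],[-0.002,-0.017,0.112,-0.02,0.003,0,50]])

```text
time: 9.55
tool_pos: [0.5783, -0.0661, -0.0118]
tcp_rot: [0.13, 1.566, -0.13]
wrist_force: [-0.1, 0.2, 0.8]
width: 0.5
```

```bash
python3 - <<'E'
from h import *
a=imaging.read_camera("top");b=imaging.read_camera("side")
rows((.596,-.070,-.013,-.165))
_,cs=comps("side",b,*OR)
for c in cs[1:2]+cs: print(ray("side",cv2.approxPolyDP(c.reshape(-1,1,2),2.,True)[:,0],.016).round(3).tolist())
cv2.imwrite("pics/p5.png",cv2.resize(b[190:290,270:430],(640,400),interpolation=cv2.INTER_CUBIC))
E
```

```text
now [ 0.577  -0.0658 -0.0121] yaw -0.165 tilt [-0.     0.001 -1.   ] t 9.65 F [ 0.3 -0.2  0. ] w 0.5 q [-0.16  0.31  1.98  0.    0.85 -1.56]
[0.0009, -0.001, 0.0194, -0.0003, -0.0002, -0.0005]
[[0.529, -0.082], [0.527, -0.058], [0.511, -0.035], [0.542, -0.007], [0.54, 0.016], [0.496, 0.023], [0.481, -0.073]]
[[0.442, 0.12], [0.442, 0.142], [0.43, 0.166], [0.403, 0.153], [0.4, 0.124]]
[[0.529, -0.082], [0.527, -0.058], [0.511, -0.035], [0.542, -0.007], [0.54, 0.016], [0.496, 0.023], [0.481, -0.073]]
[[0.467, -0.179], [0.466, -0.137], [0.444, -0.111], [0.395, -0.106], [0.382, -0.207], [0.432, -0.214]]
```

View pics/p5.png

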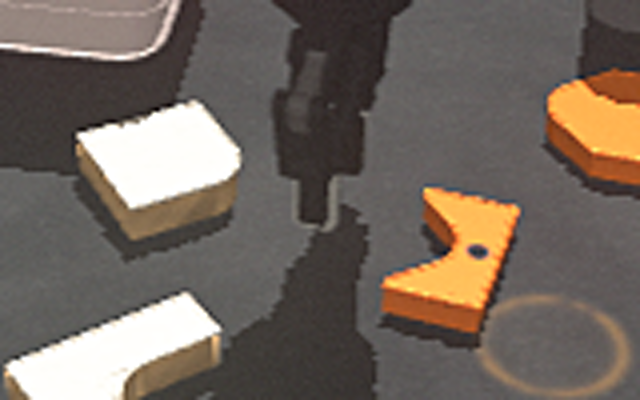

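Request:
jog_arm(rows=[[0.004,0,0,0,0,0,50],[0.008,0,0,0,0,0,50],[0.009,0,0,0,0,0,50],[0.009,0,0,0,0,0,50]])

```text
time: 10.05
tool_pos: [0.5763, -0.0657, -0.0216]
tcp_rot: [0.13, 1.568, -0.129]
wrist_force: [0.6, -0.5, -0.0]
width: 0.5
```

Request:
jog_arm(rows=[[0.002,0,0,0,0,0,50],[0.003,0,0,0,0,0,50],[0.003,0,0,0,0,0,50]])

```text
time: 10.35
tool_pos: [0.5762, -0.0656, -0.0248]
tcp_rot: [0.13, 1.569, -0.129]
wrist_force: [-0.4, -0.5, -0.1]
width: 0.5
```

```bash
python3 -c "
from h import *
rows((.467,-.028,.025,-.165),(.467,-.028,-.022,-.165),(.478,-.030,-.022,-.165),(.574,-.0655,-.022,-.165))"
```

```text
now [ 0.5762 -0.0656 -0.0248] yaw -0.165 tilt [-0.002  0.001 -1.   ] t 10.35 F [-0.4 -0.5 -0.1] w 0.5 q [-0.16  0.33  1.99  0.    0.82 -1.56]
[-0.0496, 0.0192, -0.1139, -0.0002, -0.0017, -0.0005]
[-0.0026, 0.0191, -0.1139, -0.0002, -0.0017, -0.0005]
[-0.0027, 0.019, -0.1027, -0.0002, -0.0017, -0.0005]
[-0.0028, -0.0002, -0.0021, -0.0002, -0.0017, -0.0005]
```

Request:
jog_arm(rows=[[-0.035,0,0,0,0,0,50],[-0.05,0.003,-0.02,0,0,0,50],[-0.05,0.01,-0.06,0,0,0,50],[-0.05,0.019,-0.1,0,0,0,50],[-0.05,0.019,-0.114,0,0,0,50],[-0.05,0.019,-0.114,0,0,0,50],[-0.03,0.019,-0.114,0,0,0,50],[-0.01,0.019,-0.114,0,0,0,50],[-0.003,0.019,-0.114,0,0,0,50],[-0.003,0.019,-0.114,0,0,0,50]])

```text
time: 11.35
tool_pos: [0.467, -0.0284, -0.0225]
tcp_rot: [0.13, 1.57, -0.13]
wrist_force: [-0.2, -0.8, 0.6]
width: 0.501
```

Request:
jog_arm(rows=[[0,0,0.006,0,0,0,50],[0,0,0.012,0,0,0,50],[0,-0.001,0.02,0,0,0,50],[0,-0.003,0.03,0,0,0,50],[0,-0.005,0.04,0,0,0,50],[0,-0.007,0.05,0,0,0,50],[0,-0.009,0.06,0,0,0,50],[0,-0.011,0.07,0,0,0,50],[0,-0.013,0.08,0,0,0,50],[0,-0.015,0.09,0,0,0,50],[0,-0.017,0.1,0,0,0,50]])

```text
time: 12.45
tool_pos: [0.5636, -0.062, -0.0228]
tcp_rot: [0.131, 1.57, -0.13]
wrist_force: [-0.7, -0.6, -0.1]
width: 0.5
```

```bash
python3 - <<'E'
from h import *
b=imaging.read_camera("side")
rows((.574,-.0655,-.022,-.165),(.596,-.070,-.022,-.165))
_,cs=comps("side",b,*OR)
for c in cs: print(ray("side",cv2.approxPolyDP(c.reshape(-1,1,2),2.,True)[:,0],.016).round(3).tolist())
E
```

```text
now [ 0.5658 -0.0626 -0.0224] yaw -0.166 tilt [-0.  0. -1.] t 12.5 F [ 2.  -0.3  1. ] w 0.5 q [-0.15  0.31  2.01  0.    0.82 -1.56]
[-0.0004, -0.0015, 0.0085, -0.0007, -0.0003, -0.0002]
[-0.0004, -0.0023, 0.031, -0.0007, -0.0003, -0.0002]
[[0.442, 0.12], [0.442, 0.142], [0.43, 0.166], [0.403, 0.153], [0.4, 0.124]]
[[0.614, -0.113], [0.61, -0.085], [0.598, -0.062], [0.629, -0.036], [0.625, -0.014], [0.58, -0.007], [0.58, -0.055], [0.589, -0.061], [0.598, -0.109]]
[[0.467, -0.179], [0.466, -0.14], [0.444, -0.111], [0.395, -0.106], [0.382, -0.207], [0.432, -0.214]]
```

Request:
jog_arm(rows=[[0,-0.001,0.006,0,0,0,50],[0,-0.002,0.012,0,0,0,50],[0,-0.002,0.018,0,0,0,50],[0,-0.002,0.024,0,0,0,50],[0,-0.002,0.028,0,0,0,50],[0,-0.002,0.028,0,0,0,50]])

```text
time: 13.1
tool_pos: [0.594, -0.0693, -0.0222]
tcp_rot: [0.13, 1.566, -0.13]
wrist_force: [0.3, -0.3, 0.2]
width: 0.498
```

Request:
jog_arm(rows=[[0,0,0.002,0,0,0,50],[0,0,0.004,0,0,0,50],[0,0,0.004,0,0,0,50]])

```text
time: 13.4
tool_pos: [0.5961, -0.0695, -0.0227]
tcp_rot: [0.13, 1.57, -0.129]
wrist_force: [-4.3, 1.4, 2.7]
width: 0.502
```

Request:
jog_arm(rows=[[0,0,0.002,0,0,0,50],[0,0,0.004,0,0,0,50],[0,0,0.005,0,0,0,50],[0,0,0.005,0,0,0,50]])

```text
time: 13.8
tool_pos: [0.5959, -0.0692, -0.024]
tcp_rot: [0.131, 1.58, -0.128]
wrist_force: [-11.5, 2.5, 6.1]
width: 0.503
```

```bash
python3 - <<'E'
from h import *
b=imaging.read_camera("side")
rows((.600,-.070,-.022,-.165))
_,cs=comps("side",b,*OR)
for c in cs: print(ray("side",cv2.approxPolyDP(c.reshape(-1,1,2),2.,True)[:,0],.016).round(3).tolist())
E
```

```text
now [ 0.5959 -0.0691 -0.0241] yaw -0.164 tilt [-0.013  0.003 -1.   ] t 13.85 F [-10.7   2.7   6.9] w 0.5 q [-0.16  0.37  1.93  0.    0.85 -1.56]
[-0.0021, -0.0002, 0.0042, 0.0005, -0.0132, -0.0004]
[[0.442, 0.12], [0.442, 0.142], [0.43, 0.166], [0.403, 0.153], [0.4, 0.124]]
[[0.615, -0.063], [0.629, -0.074], [0.66, -0.044], [0.657, -0.022], [0.611, -0.014]]
[[0.467, -0.179], [0.466, -0.14], [0.444, -0.111], [0.395, -0.106], [0.382, -0.207], [0.432, -0.214]]
```

Request:
jog_arm(rows=[[0.0,0,-0.008,0,-0.013,0,50],[0.0,0,-0.016,0,-0.013,0,50],[-0.04,0,-0.016,0,-0.013,0,30],[-0.06,0,-0.016,0,-0.013,0,0],[-0.06,0,-0.016,0,-0.013,0,0],[-0.06,0,-0.016,0,-0.013,0,0],[-0.06,0,-0.016,0,-0.013,0,0],[-0.06,0,-0.016,0,-0.013,0,0]])

```text
time: 14.65
tool_pos: [0.5796, -0.0666, 0.0346]
tcp_rot: [0.13, 1.57, -0.129]
wrist_force: [-1.0, -0.3, 0.1]
width: 0.005
```

```bash
python3 - <<'E'
from h import *
b=imaging.read_camera("side")
cv2.imwrite("pics/p6.png",cv2.resize(b[180:270,270:390],(800,600),interpolation=cv2.INTER_CUBIC))
rows((.579,-.067,.005,-.165),(.599,-.070,.005,-.165))
E
```

```text
now [ 0.5798 -0.0665  0.0347] yaw -0.164 tilt [-0.003  0.001 -1.   ] t 14.7 F [ 0.2 -0.4  0.1] w -0.0 q [-0.16  0.26  1.95  0.    0.94 -1.56]
[0.0297, -0.0006, -0.0006, 0.0005, -0.0027, -0.0004]
[0.0296, -0.0003, 0.0196, 0.0005, -0.0027, -0.0004]
```

View pics/p6.png

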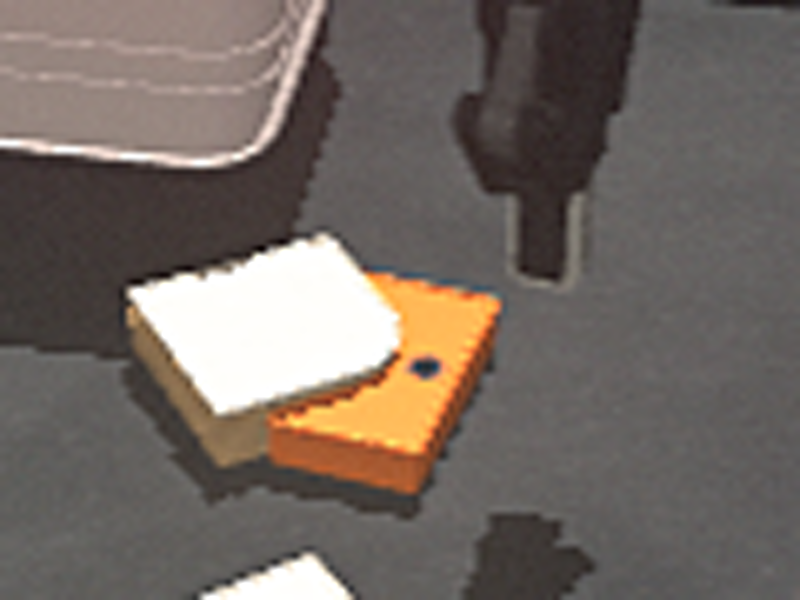

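Request:
jog_arm(rows=[[0.02,0,0,0,-0.003,0,0],[0.03,0,0,0,-0.003,0,0],[0.034,0,0,0,-0.003,0,0],[0.034,0,0,0,-0.003,0,0]])

```text
time: 15.1
tool_pos: [0.5786, -0.0663, -0.0006]
tcp_rot: [0.13, 1.569, -0.129]
wrist_force: [-0.4, -0.8, 1.0]
width: -0.001
```

Request:
jog_arm(rows=[[0.003,0,0,0,0,0,0],[0.006,0,0,0,0,0,0],[0.006,0,0,0,0,0,0]])

```text
time: 15.4
tool_pos: [0.5785, -0.0663, -0.0067]
tcp_rot: [0.13, 1.569, -0.129]
wrist_force: [1.2, 0.6, -0.3]
width: 0.003
```

Request:
jog_arm(rows=[[0,0,0.005,0,0,0,0],[0,0,0.01,0,0,0,0],[0,0,0.014,0,0,0,0],[0,0,0.018,0,0,0,0],[0,0,0.021,0,0,0,0],[0,0,0.023,0,0,0,0],[0,0,0.025,0,0,0,0],[0,0,0.026,0,0,0,0]])

```text
time: 16.2
tool_pos: [0.6043, -0.0706, -0.0068]
tcp_rot: [0.13, 1.569, -0.129]
wrist_force: [0.3, -0.0, 0.1]
width: -0.003
```

Request:
jog_arm(rows=[[0,0,-0.013,0,0,0,0],[0,0,-0.028,0,0,0,0],[0,0,-0.028,0,0,0,0],[0.008,0,-0.028,0,0,0,0],[0.011,0,-0.028,0,0,0,0],[0.011,0,-0.028,0,0,0,0],[0.011,0,-0.02,0,0,0,0],[0.011,0,-0.014,0,0,0,0],[0.011,0,-0.01,0,0,0,0],[0.011,0,-0.008,0,0,0,0],[0.011,0,-0.006,0,0,0,0],[0.011,0,-0.005,0,0,0,0]])

```text
time: 17.4
tool_pos: [0.5962, -0.0692, -0.0187]
tcp_rot: [0.13, 1.576, -0.128]
wrist_force: [-7.9, 1.7, 4.4]
width: 0.002
```

Request:
jog_arm(rows=[[0,0,0.002,0,-0.005,0,0],[0,0,0.004,0,-0.005,0,0],[0,0,0.006,0,-0.005,0,0],[0,0,0.006,0,-0.005,0,0]])

```text
time: 17.8
tool_pos: [0.596, -0.0692, -0.0204]
tcp_rot: [0.131, 1.583, -0.128]
wrist_force: [-12.9, 1.9, 7.6]
width: -0.003
```

```bash
python3 -c "
from h import *
rows((.575,-.066,-.02,-.165),(.575,-.066,.06,-.165),(.365,-.165,.06,-.11),(.365,-.165,-.022,-.11))"
```

```text
now [ 0.596  -0.0692 -0.0204] yaw -0.164 tilt [-0.016  0.003 -1.   ] t 17.8 F [-12.9   1.9   7.6] w -0.0 q [-0.16  0.36  1.93  0.    0.86 -1.56]
[-0.0, -0.0003, -0.0213, 0.0006, -0.0165, -0.0003]
[-0.08, -0.0003, -0.0226, 0.0006, -0.0165, -0.0003]
[-0.0769, -0.1323, -0.2135, -0.0544, -0.0164, -0.0008]
[0.0051, -0.1324, -0.2122, -0.0544, -0.0164, -0.0008]
```

Request:
jog_arm(rows=[[0,0,-0.01,0,-0.016,0,0],[0,0,-0.021,0,-0.016,0,0],[-0.04,0,-0.022,0,-0.016,0,20],[-0.08,-0.01,-0.04,0,-0.016,0,50],[-0.08,-0.04,-0.08,-0.02,-0.016,0,50],[-0.08,-0.07,-0.12,-0.03,-0.016,0,50],[-0.08,-0.1,-0.16,-0.04,-0.016,0,50],[-0.078,-0.132,-0.2,-0.054,-0.016,0,50],[-0.077,-0.132,-0.212,-0.054,-0.016,0,50],[-0.077,-0.132,-0.212,-0.054,-0.016,0,50],[-0.077,-0.132,-0.212,-0.054,-0.016,0,50],[-0.04,-0.132,-0.212,-0.054,-0.016,0,50],[-0.01,-0.132,-0.212,-0.054,-0.016,0,50],[0.002,-0.132,-0.212,-0.054,-0.016,0,50],[0.002,-0.132,-0.212,-0.054,-0.016,0,50]])

```text
time: 19.3
tool_pos: [0.3652, -0.1633, -0.0207]
tcp_rot: [0.087, 1.573, -0.083]
wrist_force: [-0.2, -0.2, 0.4]
width: 0.499
```

```bash
python3 - <<'E'
from h import *
b=imaging.read_camera("side");a=imaging.read_camera("top")
rows((.376,-.166,-.022,-.11),(.4615,-.158,-.022,-.05))
for n,im in(("top",a),("side",b)):
    _,cs=comps(n,im,*OR)
    for c in cs: print(n,ray(n,cv2.approxPolyDP(c.reshape(-1,1,2),2.,True)[:,0],.016).round(3).tolist())
E
```

```text
now [ 0.3669 -0.1645 -0.0186] yaw -0.109 tilt [ 0.     0.001 -1.   ] t 19.4 F [1.1 0.8 0.5] w 0.5 q [-0.48  0.02  2.36  0.    0.77 -1.95]
[0.0034, -0.0005, 0.0092, 0.0013, 0.0001, -0.0007]
[0.0034, 0.0168, 0.0933, -0.0587, 0.0001, -0.0007]
top [[0.451, 0.203], [0.409, 0.205], [0.404, 0.123], [0.444, 0.122], [0.43, 0.167]]
top [[0.659, -0.037], [0.611, -0.033], [0.603, -0.113], [0.651, -0.12], [0.629, -0.09], [0.628, -0.072]]
side [[0.442, 0.12], [0.442, 0.142], [0.43, 0.166], [0.417, 0.156], [0.403, 0.153], [0.4, 0.124]]
side [[0.644, -0.119], [0.629, -0.099], [0.628, -0.078], [0.637, -0.059], [0.66, -0.044], [0.657, -0.022], [0.611, -0.014], [0.601, -0.112]]
side [[0.467, -0.179], [0.466, -0.14], [0.444, -0.111], [0.395, -0.106], [0.382, -0.207], [0.432, -0.214]]
```

Request:
jog_arm(rows=[[0.003,0,0.005,0,0,0,50],[0.003,0,0.01,0,0,0,50],[0.003,0.001,0.018,-0.004,0,0,50],[0.003,0.003,0.028,-0.01,0,0,50],[0.003,0.005,0.038,-0.017,0,0,50],[0.003,0.007,0.048,-0.024,0,0,50],[0.003,0.009,0.058,-0.032,0,0,50],[0.003,0.011,0.068,-0.04,0,0,50],[0.003,0.014,0.078,-0.048,0,0,50],[0.003,0.016,0.088,-0.054,0,0,50],[0.003,0.017,0.093,-0.058,0,0,50],[0.003,0.017,0.093,-0.058,0,0,50]])

```text
time: 20.6
tool_pos: [0.4624, -0.1578, -0.0215]
tcp_rot: [0.04, 1.569, -0.039]
wrist_force: [-0.2, -0.1, -0.7]
width: 0.498
```

```bash
python3 - <<'E'
from h import *
b=imaging.read_camera("side");a=imaging.read_camera("top")
rows((.4615,-.158,-.022,-.05))
for n,im in(("top",a),("side",b)):
    _,cs=comps(n,im,*OR)
    for c in cs: print(n,ray(n,cv2.approxPolyDP(c.reshape(-1,1,2),2.,True)[:,0],.016).round(3).tolist())
E
```

```text
now [ 0.4611 -0.1576 -0.0218] yaw -0.051 tilt [-0.     0.001 -1.   ] t 20.7 F [-0.1 -0.7  0.1] w 0.5 q [-0.38  0.18  2.19  0.    0.78 -1.9 ]
[0.0002, -0.0003, 0.0004, -0.0007, -0.0002, -0.0008]
top [[0.451, 0.203], [0.409, 0.205], [0.401, 0.123], [0.441, 0.12], [0.43, 0.167]]
top [[0.659, -0.037], [0.611, -0.033], [0.603, -0.113], [0.651, -0.12], [0.629, -0.09], [0.628, -0.072]]
side [[0.442, 0.122], [0.444, 0.14], [0.43, 0.166], [0.417, 0.156], [0.403, 0.153], [0.4, 0.124]]
side [[0.644, -0.119], [0.629, -0.099], [0.627, -0.075], [0.66, -0.044], [0.657, -0.022], [0.611, -0.014], [0.601, -0.112]]
side [[0.556, -0.163], [0.55, -0.125], [0.528, -0.1], [0.48, -0.094], [0.476, -0.102], [0.472, -0.199], [0.523, -0.202]]
```

```bash
python3 -c "
from h import *
rows((.45,-.157,-.022,-.05),(.498,-.226,.05,-1.621),(.498,-.226,-.019,-1.621))"
```

```text
now [ 0.4611 -0.1576 -0.0218] yaw -0.051 tilt [-0.     0.001 -1.   ] t 20.7 F [-0.1 -0.7  0.1] w 0.5 q [-0.38  0.18  2.19  0.    0.78 -1.9 ]
[0.0002, 0.0001, -0.0111, -0.0007, -0.0002, -0.0008]
[-0.0718, -0.0663, 0.0403, 1.5703, -0.0008, -0.0005]
[-0.0028, -0.0664, 0.0403, 1.5703, -0.0008, -0.0005]
```

Request:
jog_arm(rows=[[0,0,-0.011,0,0,0,50],[-0.04,0,-0.011,0,0,0,50],[-0.072,-0.01,-0.005,0.14,0,0,20],[-0.072,-0.03,0.01,0.28,0,0,20],[-0.072,-0.05,0.03,0.42,0,0,20],[-0.072,-0.066,0.04,0.57,0,0,20],[-0.072,-0.066,0.04,0.72,0,0,20],[-0.072,-0.066,0.04,0.87,0,0,20],[-0.072,-0.066,0.04,1.02,0,0,20],[-0.072,-0.066,0.04,1.17,0,0,20],[-0.072,-0.066,0.04,1.32,0,0,20],[-0.072,-0.066,0.04,1.47,0,0,20],[-0.072,-0.066,0.04,1.57,0,0,20],[-0.072,-0.066,0.04,1.57,0,0,20],[-0.05,-0.066,0.04,1.57,0,0,20],[-0.02,-0.066,0.04,1.57,0,0,20],[-0.003,-0.066,0.04,1.57,0,0,20],[-0.003,-0.066,0.04,1.57,0,0,20]])

```text
time: 22.5
tool_pos: [0.4941, -0.224, -0.0217]
tcp_rot: [1.244, 1.193, -1.247]
wrist_force: [-0.3, 0.9, 0.3]
width: 0.197
```

```bash
python3 - <<'E'
from h import *
rows((.498,-.214,-.019,-1.621),(.511,.0475,-.019,-1.618))
b=imaging.read_camera("side")
_,cs=comps("side",b,*OR)
for c in cs: print(ray("side",cv2.approxPolyDP(c.reshape(-1,1,2),2.,True)[:,0],.016).round(3).tolist())
E
```

```text
now [ 0.4941 -0.224  -0.0217] yaw -1.619 tilt [-0.006  0.004 -1.   ] t 22.5 F [-0.3  0.9  0.3] w 0.2 q [-0.47  0.27  2.06  0.    0.81 -0.42]
[-0.0027, 0.0034, -0.0102, 0.0024, -0.0035, 0.0062]
[-0.0018, 0.0039, -0.272, -0.0006, -0.0035, 0.0062]
[[0.442, 0.12], [0.442, 0.142], [0.43, 0.166], [0.417, 0.156], [0.403, 0.153], [0.4, 0.124]]
[[0.644, -0.119], [0.629, -0.099], [0.629, -0.071], [0.66, -0.044], [0.657, -0.022], [0.611, -0.014], [0.601, -0.112]]
[[0.554, -0.167], [0.553, -0.132], [0.528, -0.1], [0.478, -0.098], [0.472, -0.199], [0.523, -0.202]]
```

Request:
jog_arm(rows=[[-0.001,0.006,-0.002,0,-0.003,0.006,20],[-0.001,0.006,-0.006,0,-0.003,0.006,20],[-0.001,0.006,-0.012,0,-0.003,0.006,20],[-0.001,0.006,-0.02,0,-0.003,0.006,20],[-0.001,0.006,-0.032,0,-0.003,0.006,20],[-0.001,0.006,-0.044,0,-0.003,0.006,20],[-0.001,0.006,-0.056,0,-0.003,0.006,20],[-0.001,0.006,-0.068,0,-0.003,0.006,20],[-0.001,0.006,-0.08,0,-0.003,0.006,20],[-0.001,0.006,-0.092,0,-0.003,0.006,20],[-0.001,0.006,-0.104,0,-0.003,0.006,20],[-0.001,0.006,-0.116,0,-0.003,0.006,20]])

```text
time: 23.75
tool_pos: [0.5071, -0.1081, -0.019]
tcp_rot: [1.245, 1.184, -1.243]
wrist_force: [-0.2, -0.2, 0.6]
width: 0.197
```

```bash
python3 - <<'E'
from h import *
rows((.511,.0475,-.020,-1.618))
b=imaging.read_camera("side")
_,cs=comps("side",b,*OR)
for c in cs: print(ray("side",cv2.approxPolyDP(c.reshape(-1,1,2),2.,True)[:,0],.016).round(3).tolist())
E
```

```text
now [ 0.5071 -0.1081 -0.019 ] yaw -1.619 tilt [ 0.002 -0.001 -1.   ] t 23.75 F [-0.2 -0.2  0.6] w 0.2 q [-0.26  0.22  2.12 -0.    0.8  -0.21]
[0.0009, -0.0036, -0.1556, -0.0011, 0.0005, -0.0021]
[[0.442, 0.12], [0.442, 0.142], [0.43, 0.166], [0.419, 0.156], [0.403, 0.153], [0.4, 0.124]]
[[0.558, -0.063], [0.557, -0.033], [0.53, 0.003], [0.48, -0.0], [0.475, -0.095], [0.53, -0.096]]
[[0.644, -0.119], [0.629, -0.099], [0.629, -0.071], [0.66, -0.044], [0.657, -0.022], [0.611, -0.014], [0.601, -0.112]]
```

Request:
jog_arm(rows=[[0.001,0,-0.008,0,0,0,20],[0.001,0,-0.02,0,0,0,20],[0.001,0,-0.032,0,0,0,20],[0.001,0,-0.044,0,0,0,20],[0.001,0,-0.056,0,0,0,20],[0.001,0,-0.068,0,0,0,20],[0.001,0,-0.08,0,0,0,20],[0.001,0,-0.092,0,0,0,20],[0.001,0,-0.104,0,0,0,20],[0.001,0,-0.116,0,0,0,20],[0.001,0,-0.128,0,0,0,20],[0.001,0,-0.14,0,0,0,20],[0.001,0,-0.15,0,0,0,20],[0.001,0,-0.156,0,0,0,20],[0.001,0,-0.156,0,0,0,20]])

```text
time: 25.3
tool_pos: [0.5145, 0.05, -0.02]
tcp_rot: [1.245, 1.186, -1.242]
wrist_force: [-0.3, -0.2, -0.6]
width: 0.199
```

```bash
python3 - <<'E'
from h import *
b=imaging.read_camera("side");a=imaging.read_camera("top")
rows((.511,.0475,-.020,-1.618))
for n,im in(("top",a),("side",b)):
    _,cs=comps(n,im,*OR)
    for c in cs: print(n,ray(n,cv2.approxPolyDP(c.reshape(-1,1,2),2.,True)[:,0],.016).round(3).tolist())
E
```

```text
now [ 0.5144  0.0493 -0.02  ] yaw -1.618 tilt [ 0.002  0.    -1.   ] t 25.4 F [0.4 0.1 0.1] w 0.2 q [0.05 0.22 2.13 0.   0.79 0.09]
[-0.0001, -0.0033, 0.0019, -0.0004, -0.0005, -0.0016]
top [[0.451, 0.203], [0.411, 0.208], [0.407, 0.168], [0.432, 0.172]]
top [[0.525, 0.129], [0.494, 0.13], [0.505, 0.106], [0.498, 0.075], [0.531, 0.102], [0.533, 0.122]]
top [[0.659, -0.037], [0.611, -0.033], [0.603, -0.113], [0.651, -0.12], [0.629, -0.09], [0.628, -0.072]]
side [[0.442, 0.12], [0.442, 0.142], [0.43, 0.166], [0.417, 0.156], [0.403, 0.153], [0.4, 0.124]]
side [[0.566, 0.098], [0.562, 0.129], [0.536, 0.159], [0.488, 0.159], [0.484, 0.062], [0.537, 0.064]]
side [[0.644, -0.119], [0.629, -0.099], [0.627, -0.075], [0.66, -0.044], [0.657, -0.022], [0.611, -0.014], [0.601, -0.112]]
```

```bash
python3 -c "
from h import *
rows((.511,.035,-.020,-1.618),(.468,.1045,.05,-.045),(.468,.1045,-.021,-.045))"
```

```text
now [ 0.5144  0.0493 -0.02  ] yaw -1.618 tilt [ 0.002  0.    -1.   ] t 25.4 F [0.4 0.1 0.1] w 0.2 q [0.05 0.22 2.13 0.   0.79 0.09]
[-0.0001, -0.0027, 0.0144, -0.0004, -0.0005, -0.0016]
[-0.0701, -0.0488, -0.053, -1.5734, 0.0008, -0.0016]
[0.0009, -0.0489, -0.053, -1.5734, 0.0008, -0.0016]
```

Request:
jog_arm(rows=[[0,0,0.014,0,0,0,20],[-0.04,0,0.014,0,0,0,20],[-0.07,-0.01,0.0,-0.14,0,0,40],[-0.07,-0.03,-0.03,-0.28,0,0,40],[-0.07,-0.049,-0.053,-0.42,0,0,40],[-0.07,-0.049,-0.053,-0.57,0,0,40],[-0.07,-0.049,-0.053,-0.72,0,0,40],[-0.07,-0.049,-0.053,-0.87,0,0,40],[-0.07,-0.049,-0.053,-1.02,0,0,40],[-0.07,-0.049,-0.053,-1.17,0,0,40],[-0.07,-0.049,-0.053,-1.32,0,0,40],[-0.07,-0.049,-0.053,-1.47,0,0,40],[-0.07,-0.049,-0.053,-1.573,0,0,40],[-0.07,-0.049,-0.053,-1.573,0,0,40],[-0.07,-0.049,-0.053,-1.573,0,0,40]])

```text
time: 26.9
tool_pos: [0.4679, 0.1037, 0.0499]
tcp_rot: [0.039, 1.569, -0.038]
wrist_force: [0.2, -0.5, 0.7]
width: 0.399
```

```bash
python3 - <<'E'
from h import *
b=imaging.read_camera("side")
rows((.468,.1045,-.021,-.045),(.54,.1,-.021,-.045),(.563,.0985,-.021,-.045))
_,cs=comps("side",b,*OR)
for c in cs: print(ray("side",cv2.approxPolyDP(c.reshape(-1,1,2),2.,True)[:,0],.016).round(3).tolist())
E
```

```text
now [0.4679 0.1038 0.0499] yaw -0.048 tilt [ 0.002  0.    -1.   ] t 26.95 F [ 0.3  0.4 -0.7] w 0.4 q [ 0.17  0.05  2.16 -0.    0.93 -1.36]
[0.0709, 0.0007, 0.0, -0.0034, 0.0015, -0.0003]
[0.071, -0.0003, 0.0721, -0.0034, 0.0015, -0.0003]
[0.071, -0.0007, 0.0952, -0.0034, 0.0015, -0.0003]
[[0.442, 0.12], [0.442, 0.142], [0.43, 0.166], [0.403, 0.153], [0.4, 0.124]]
[[0.565, 0.092], [0.562, 0.129], [0.536, 0.159], [0.488, 0.159], [0.484, 0.062], [0.534, 0.06]]
[[0.644, -0.119], [0.629, -0.099], [0.629, -0.071], [0.66, -0.044], [0.657, -0.022], [0.611, -0.014], [0.601, -0.112]]
```

Descend, push forward close to home.

Request:
jog_arm(rows=[[0.04,0,0,0,0,0,40],[0.065,0,0,-0.003,0,0,40],[0.071,0,0,-0.003,0,0,40],[0.071,0,0,-0.003,0,0,40],[0.071,0,0.006,-0.003,0.001,0,40],[0.071,0,0.012,-0.003,0.001,0,40],[0.071,0,0.02,-0.003,0.001,0,40],[0.071,0,0.03,-0.003,0.001,0,40],[0.071,0,0.04,-0.003,0.001,0,40],[0.071,0,0.05,-0.003,0.001,0,40],[0.071,0,0.06,-0.003,0.001,0,40],[0.071,0,0.07,-0.003,0.001,0,40],[0.071,0,0.078,-0.003,0.001,0,40],[0.071,0,0.084,-0.003,0.001,0,40],[0.071,0,0.088,-0.003,0.001,0,40],[0.071,0,0.088,-0.003,0.001,0,40]])

```text
time: 28.55
tool_pos: [0.5566, 0.0995, -0.0209]
tcp_rot: [0.036, 1.569, -0.035]
wrist_force: [-0.3, 0.6, -0.3]
width: 0.395
```

Request:
jog_arm(rows=[[0,0,0.002,0,0,0,40],[0,0,0.004,0,0,0,40],[0,0,0.006,0,0,0,40],[0,0,0.008,0,0,0,40],[0,0,0.008,0,0,0,40]])

```text
time: 29.05
tool_pos: [0.5603, 0.0988, -0.022]
tcp_rot: [0.035, 1.577, -0.036]
wrist_force: [-8.9, -0.9, 4.4]
width: 0.402
```

Request:
jog_arm(rows=[[0,0,0.003,0,-0.005,0,40],[0,0,0.006,0,-0.008,0,40],[0,0,0.006,0,-0.008,0,40]])

```text
time: 29.35
tool_pos: [0.5609, 0.0983, -0.0235]
tcp_rot: [0.034, 1.58, -0.037]
wrist_force: [-10.6, -0.5, 6.5]
width: 0.396
```

```bash
python3 - <<'E'
from h import *
b=imaging.read_camera("side")
rows((.543,.099,-.021,-.045),(.543,.099,.035,-.045),(.543,.099,-.018,-.045),(.563,.0985,-.018,-.045))
_,cs=comps("side",b,*OR)
for c in cs: print(ray("side",cv2.approxPolyDP(c.reshape(-1,1,2),2.,True)[:,0],.016).round(3).tolist())
E
```

```text
now [ 0.5609  0.0983 -0.0235] yaw -0.045 tilt [-0.009 -0.002 -1.   ] t 29.4 F [-11.2   0.1   6. ] w 0.4 q [ 0.13  0.32  2.   -0.    0.83 -1.39]
[-0.0023, -0.0001, -0.0179, -0.0004, -0.0092, 0.0022]
[-0.0583, -0.0002, -0.0185, -0.0004, -0.0092, 0.0022]
[-0.0053, -0.0001, -0.018, -0.0004, -0.0092, 0.0022]
[-0.0055, 0.0003, 0.002, -0.0004, -0.0092, 0.0022]
[[0.442, 0.12], [0.442, 0.142], [0.43, 0.166], [0.403, 0.153], [0.4, 0.124]]
[[0.651, 0.089], [0.646, 0.106], [0.62, 0.134], [0.618, 0.153], [0.572, 0.154], [0.573, 0.121], [0.581, 0.105], [0.591, 0.099], [0.585, 0.093], [0.588, 0.056], [0.622, 0.057]]
[[0.611, -0.014], [0.629, -0.071], [0.661, -0.041], [0.655, -0.019]]
```

Request:
jog_arm(rows=[[0,0,-0.009,0,-0.009,0,40],[0,0,-0.018,0,-0.009,0,40],[-0.035,0,-0.018,0,-0.009,0,20],[-0.05,0,-0.018,0,-0.009,0,0],[-0.05,0,-0.018,0,-0.009,0,0],[-0.05,0,-0.018,0,-0.009,0,0],[-0.05,0,-0.018,0,-0.009,0,0],[-0.02,0,-0.018,0,-0.009,0,0],[-0.005,0,-0.018,0,-0.009,0,0],[-0.005,0,-0.018,0,-0.009,0,0],[-0.005,0,-0.01,0,-0.009,0,0],[-0.005,0,-0.004,0,-0.009,0,0],[-0.005,0,0,0,-0.009,0,0],[-0.005,0,0.003,0,-0.009,0,0],[-0.005,0,0.005,0,-0.009,0,0],[-0.005,0,0.007,0,-0.009,0,0],[-0.005,0,0.009,0,-0.009,0,0],[-0.005,0,0.009,0,-0.009,0,0]])

```text
time: 31.2
tool_pos: [0.5608, 0.0978, -0.0203]
tcp_rot: [0.033, 1.589, -0.039]
wrist_force: [-18.6, 1.8, 9.8]
width: -0.003
```

```bash
python3 - <<'E'
from h import *
rows((.535,.099,-.018,-.045),(.535,.099,.2,-.045),(.38,.35,.2,-.045))
E
```

```text
now [ 0.5608  0.0978 -0.0203] yaw -0.046 tilt [-0.019 -0.003 -1.   ] t 31.2 F [-18.6   1.8   9.8] w -0.0 q [ 0.13  0.32  2.   -0.    0.85 -1.4 ]
[-0.0018, 0.0001, -0.0259, -0.0008, -0.0186, 0.0039]
[-0.2197, -0.0008, -0.0299, -0.0008, -0.0186, 0.0039]
[-0.2176, 0.2429, -0.1962, -0.0008, -0.0186, 0.0039]
```

Request:
jog_arm(rows=[[0,0,-0.01,0,-0.018,0,0],[0,0,-0.026,0,-0.018,0,0],[-0.05,0,-0.026,0,-0.018,0,0],[-0.1,0,-0.026,0,-0.018,0,0],[-0.15,0,-0.028,0,-0.018,0,0],[-0.2,0,-0.03,0,-0.018,0,0],[-0.24,0.03,-0.05,0,-0.018,0,0],[-0.25,0.07,-0.08,0,-0.018,0,0],[-0.25,0.12,-0.11,0,-0.018,0,0],[-0.25,0.16,-0.14,0,-0.018,0,0],[-0.25,0.2,-0.17,0,-0.018,0,0],[-0.25,0.243,-0.196,0,-0.018,0,0],[-0.25,0.243,-0.196,0,-0.018,0,0],[-0.25,0.243,-0.196,0,-0.018,0,0]])

```text
time: 32.6
tool_pos: [0.3804, 0.352, 0.2334]
tcp_rot: [0.031, 1.57, -0.035]
wrist_force: [-0.1, -1.2, -0.9]
width: -0.002
```

```bash
python3 - <<'E'
from h import *
b=imaging.read_camera("side");a=imaging.read_camera("top")
_,cs=comps("top",a,*OR)
for c in cs: print("top",ray("top",cv2.approxPolyDP(c.reshape(-1,1,2),2.,True)[:,0],.016).round(3).tolist())
# back-edge line fits of the two seated parts (lowest contour pixel per column)
for c,nm,yw in((c,*( ("nose",-.045) if c[:,0].mean()<310 else("small",-.165))) for c in cs if c[:,1].mean()<280):
    u=np.arange(c[:,0].min()+4,c[:,0].max()-3); v=np.array([c[c[:,0]==k,1].max() for k in u])+.5
    w=ray("top",np.c_[u,v],.016); vx,vy,x0,y0=cv2.fitLine(w.astype(np.float32),cv2.DIST_HUBER,0,.01,.01).ravel()
    print(nm,"back centre",x0.round(4),y0.round(4),"yaw",round(-np.arctan(vx/vy),3),"expected",yw)
A=cv2.resize(a[195:295,230:400],(680,400),interpolation=cv2.INTER_CUBIC)
B=cv2.resize(b[200:330,260:390],(400,400),interpolation=cv2.INTER_CUBIC)
cv2.imwrite("pics/p7.png",cv2.resize(np.hstack([A[:,:]]),(800,470)));cv2.imwrite("pics/p8.png",cv2.resize(b[205:325,250:400],(750,600),interpolation=cv2.INTER_CUBIC))
E
```

```text
top [[0.451, 0.203], [0.409, 0.205], [0.401, 0.123], [0.444, 0.122], [0.43, 0.167]]
top [[0.621, 0.14], [0.574, 0.14], [0.571, 0.058], [0.616, 0.054], [0.65, 0.087], [0.652, 0.103]]
top [[0.659, -0.037], [0.611, -0.033], [0.603, -0.113], [0.651, -0.12], [0.629, -0.09], [0.628, -0.072]]
nose back centre 0.5703 0.0954 yaw -0.034 expected -0.045
small back centre 0.6044 -0.0761 yaw -0.161 expected -0.165
```

View pics/p7.png

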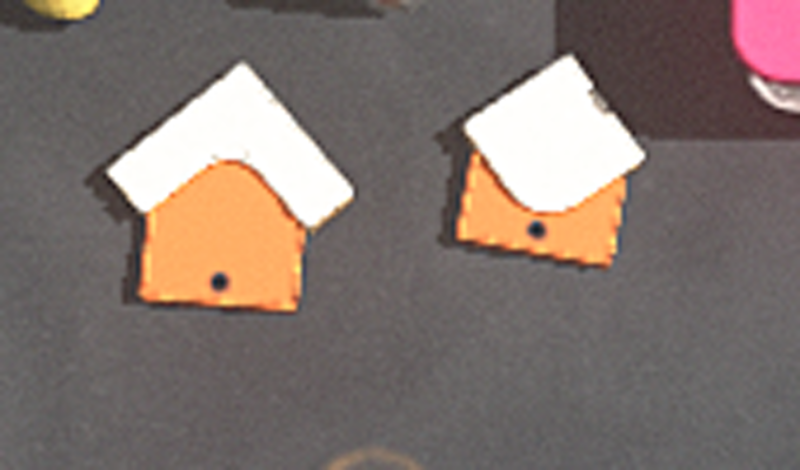

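View pics/p8.png

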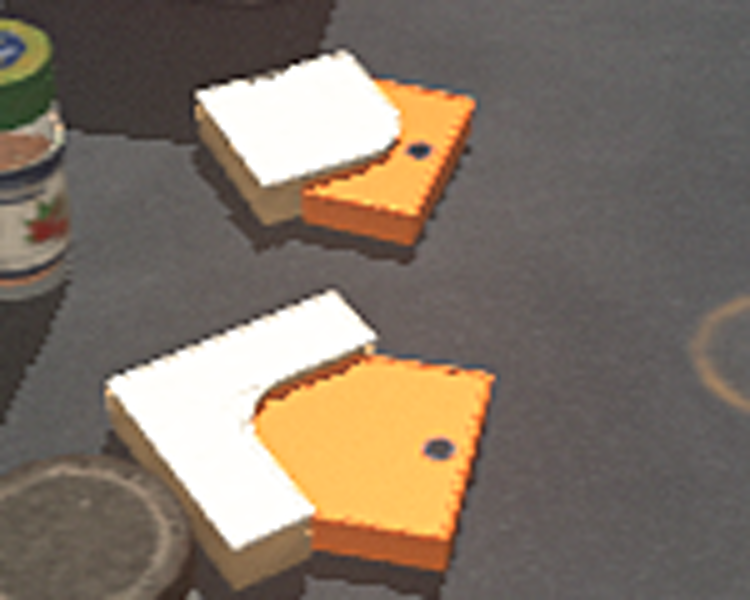

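```bash
python3 - <<'E'
from h import *
from workcell import finish_job
a0=cv2.imread("pics/top0.png");b0=cv2.imread("pics/side0.png");a=imaging.read_camera("top");b=imaging.read_camera("side")
for n,p,q,(u,v,w,h) in(("smoked",b0,b,(412,135,45,65)),("coffee",b0,b,(240,300,50,85)),("spice",b0,b,(234,205,34,60)),("gold base",b0,b,(410,390,50,50)),("turquoise",b0,b,(325,352,60,38)),("smoked top",a0,a,(415,300,50,40))):
    print(n,"mean diff",cv2.absdiff(p,q)[v:v+h,u:u+w].mean().round(2))
print(monitor.read_state()["time"]); finish_job()
E
```

```text
smoked mean diff 3.17
coffee mean diff 2.17
spice mean diff 2.0
gold base mean diff 1.66
turquoise mean diff 1.72
smoked top mean diff 4.11
32.8
the job is handed in; nothing more can be done
```

The job is handed in at about 33 s of the 72 s allowed. Hollow_small sits home on the outer corner and round_nose sits home in the inner corner. Hollow_large was not touched and stays clear of both offcuts.

**How it was done:** Both templates were slid along the counter with the fingers against their edges and never gripped. Each was then seated with a central push from shut fingers, peaking at about 13 N along the axis for hollow_small and 19 N for round_nose.

**Last checks:**
- **Position:** both templates stopped within about 3 mm of the position worked out from the images.
- **Seating:** both views show no visible gap at either corner.
- **Squareness:** the measured back-edge angles were -0.161 rad (offcut -0.165) for hollow_small and -0.034 rad (offcut -0.045) for round_nose. I take the second difference as pixel error, but I did not confirm it.
- **Glasses, jars and turquoise part:** image differences from the start were only 2 to 4 grey levels, so nothing appears to have moved.

**What went wrong:** The fingertips sit roughly 23 to 29 mm higher than I assumed from the reported tool height. My first push at hollow_small passed over it, the second lost it part-way, and the first shut-finger push slid over its top. I went lower and pushed again each time. No lifting was seen.

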